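# Put the sign fitter's film-laying kit back in its tray

## Task

The sign is finished: put the film-laying kit back into the carrying tray, with the felt-edged squeegee, the roll of cream masking tape, the yellow tape measure and the hand roller each set level and fully down in the cut-out of its own shape, the tape measure standing on its base. Leave the squeegee without felt and the roll of green foam tape where they lie; they do not belong in this kit.

Things in the scene. Friction and masses are not known exactly. Their poses are not given: they have to be found in the camera images.
- felt_squeegee_mid (a point): Red plastic hand squeegee lying flat: blade plate 68 (x) x 100 (y) mm, 7 to 8 thick, with an upright grip rib along its middle, 20 mm wide (x), 96 long (y), top 35 mm above the underside; 110 g. This one has black felt strips 16 mm wide along both long edges. Point: its middle, 17.5 mm above the underside; z up.
- masking_tape_mid (a point): Roll of cream masking tape with a brown core, lying on its end face: 96 mm outer diameter, 48 mm high, open core 76 mm across, wall 10 mm thick (pinch the wall from above, one finger in the core); 140 g. Point: on its axis, 24 mm above the underside; z up.
- tape_measure_mid (a point): Yellow pocket tape measure with black round side discs, standing on its base: 38 mm thick (x, grip here), 72 long (y), 58 high (only 40 high over the last 10 mm towards +y); 260 g. Point: its middle, 29 mm above the underside; z up.
- roller_mid (a point): Hand roller lying level, 118 mm long (y): wooden handle 24 wide, 24 high, 4 above the table, y -59 to +20 (butt 28 wide, 32 high, last 12 mm); steel fork 54 wide; black rubber roll, 32 diameter, 46 wide, axis at y +43; nothing turns; 180 g, balances within 15 mm of its middle. Point: middle of its length, on the handle, 16 mm above the underside; z up, +y from butt to roll.
- bare_squeegee_mid (a point): Red plastic hand squeegee lying flat: blade plate 68 (x) x 100 (y) mm, 7 to 8 thick, with an upright grip rib along its middle, 20 mm wide (x), 96 long (y), top 35 mm above the underside; 110 g. This one has NO felt, all bare red plastic: look-alike, not part of the kit. Point: its middle, 17.5 mm above the underside.
- foam_tape_mid (a point): Roll of green foam tape with a white core, look-alike, not part of the kit; lying on its end face: 96 mm outer diameter, 48 mm high, open core 76 mm across, wall 10 mm thick (pinch the wall from above, one finger in the core); 140 g. Point: on its axis, 24 mm above the underside.
- cut_squeegee (a point): Dark grey module 124 (x) x 150 (y) mm, one of four set 2 by 2, in varying places, in a fixed grey steel tray. Module top 21 mm above the table (tray rim 19). Blue pocket 9 mm deep: large rectangle 84 (x) by 116 (y) mm, for the squeegee, either way round. Point: centre of its floor, 12 mm above the table; z up, y along the module's long side.
- cut_tape (a point): Dark grey module 124 (x) x 150 (y) mm, one of four set 2 by 2, in varying places, in a fixed grey steel tray. Module top 21 mm above the table (tray rim 19). Blue pocket 9 mm deep: circle 112 mm in diameter, for the roll of tape. Point: centre of its floor, 12 mm above the table; z up, y along the module's long side.
- cut_measure (a point): Dark grey module 124 (x) x 150 (y) mm, one of four set 2 by 2, in varying places, in a fixed grey steel tray. Module top 21 mm above the table (tray rim 19). Blue pocket 9 mm deep: small rectangle 54 (x) by 88 (y) mm, for the tape measure, either way round. Point: centre of its floor, 12 mm above the table; z up, y along the module's long side.
- cut_roller (a point): Dark grey module 124 (x) x 150 (y) mm, one of four set 2 by 2, in varying places, in a fixed grey steel tray. Module top 21 mm above the table (tray rim 19). Blue pocket 9 mm deep: T for the roller, middle over this point, roll to +y: slot 42 wide, y -67 to +14; head pocket 72 wide, y +14 to +67 mm. Point: centre of its floor, 12 mm above the table; z up, y along the module's long side.
There are look-alikes about, which are no part of the job. Of the things like the part that bears tape_measure_mid, leave any that is turquoise; of the rest the smaller one is meant.

How it is judged:
At the end, for the whole second after the job is handed in: The four kit items are at rest in their own cut-outs: middle within 14 mm of the cut-out's centre, down on its floor (within 3.5 mm), level within 0.06 rad, lengthwise along the module; the bare squeegee and the green roll are within 20 mm of where they lay (horizontal distance between felt_squeegee_mid and cut_squeegee below 0.014 m and z of felt_squeegee_mid in the frame of cut_squeegee below 0.021 m and angle between each of felt_squeegee_mid, masking_tape_mid, tape_measure_mid, roller_mid's own z axis and vertical below 0.06 rad and linear speed of each of felt_squeegee, masking_tape, tape_measure, roller below 0.02 m/s and angle between the y axis of felt_squeegee_mid and the y axis of cut_squeegee, either way round below 0.5 rad and horizontal distance between masking_tape_mid and cut_tape below 0.014 m and z of masking_tape_mid in the frame of cut_tape below 0.0275 m and horizontal distance between tape_measure_mid and cut_measure below 0.014 m and z of tape_measure_mid in the frame of cut_measure below 0.0325 m and angle between the y axis of tape_measure_mid and the y axis of cut_measure, either way round below 0.5 rad and horizontal distance between roller_mid and cut_roller below 0.014 m and z of roller_mid in the frame of cut_roller below 0.0195 m and angle between the y axis of roller_mid and the y axis of cut_roller, either way round below 0.5 rad and distance of each of bare_squeegee_mid, foam_tape_mid from where it was at the start of the episode below 0.02 m); the robot touches nothing.
It fails at once if the look-alike squeegee without felt is shifted by more than 20 mm (distance of bare_squeegee_mid from where it was at the start of the episode above 0.02 m).
It fails at once if the look-alike roll of green foam tape is shifted by more than 20 mm (distance of foam_tape_mid from where it was at the start of the episode above 0.02 m).
It also fails if it takes over 104 s, if anything falls off the work surface, if the arm or the gripper's body presses on something with over 40 N, if the wrist force passes 120 N, or if a joint passes its speed limit or range.

## Robot

A 7-joint arm with a two-finger parallel gripper is mounted at the origin on the work surface. World frame = base frame: x ahead of the robot, y to its left, z up, the work surface at z = 0. Lengths are in m, angles in rad, forces in N, time in s.
With the tool pointing down it reaches from about 0.4 to 0.85 m from the base axis. Payload 4.5 kg.
Tool frame: the origin (TCP) lies where the fingers leave the gripper's body, on its centre line; the fingertips stand 64 mm ahead of it and the grasp point (between the pads) lies 45 mm ahead of it; z points along the fingers, y is the direction in which the jaws open and shut (so a half turn about z gives the same grasp; the last joint's range is limited). The gripper opens to 88 mm and grips with 3 to 60 N. Pads are 18 mm wide; open, the fingers measure 123 mm over their backs; the gripper's body (75 mm by 187 mm) begins 45 mm behind the grasp point.
Start: joints at [1.188, 0.689, -0.195, 1.565, 0.157, 0.902, -0.215], TCP at [0.253, -0.572, 0.303] pointing down, gripper open.
Joint ranges: [-3.01, 3.01], [-0.46, 2.08], [-1.47, 1.51], [0.13, 2.56], [-1, 4.14], [0.04, 2.09], [-2.66, 2.66]. Speed limits (rad/s): [2.57, 2.57, 3.14, 3.14, 3.14, 3.14, 3.14].

## Interface

Orientations are given as a unit quaternion [x, y, z, w].
In Python, from plant import monitor, snapshot, workorder, finder gives the robot as it stands.
- The arm moves only by the tool carry_out, never from a script. Its argument "motion" is one flat list of numbers, 6 for each row, row after row: the shift along the tool's x, y, z in cm, then the turn, a rotation vector about the tool's x, y, z in rad. In form: [x, y, z, rx, ry, rz, x, y, z, rx, ry, rz, ...]. A call has 1 to 8 rows; each row shifts and turns the commanded pose from where the row before left it, along the tool's axes as they then stand; what a row does not reach is not made up. A row lasts 1/8 s, in which the tool goes at most 62.5 mm and 10.7 degrees, less where a joint would pass 70% of its speed; a pose out of reach is approached as far as the arm can. A call with a gripper value outside its range is refused whole. "hand" is the finger opening in cm, from 0 to 8.81, set as the call begins (left out, the last holds). The fingers move at their own pace and stop on an object; "grip_force" is the grip in N (left out, the last holds). Time passes only in rows, so rows that do not move let the fingers close. It gives the time, the measured TCP pose, the force and the opening at its end, in the units of the state.
- monitor.get_state(): the state, without advancing time (a new reading comes with each control period).
- snapshot(name): name is "side" or "top" or "wrist"; returns a dict with "frame" (420x560x3 uint8, red, green, blue), "range_z" (420x560 float32, m along the optical axis (not along the pixel's ray), 0 where there is no reading), "fx", "fy", "cx", "cy" (pixels), "rvec" (rotation vector, rad) and "tvec" (3), from world to camera coordinates, as OpenCV has them; the wrist camera has in their place "hand_eye" (4x4, takes a point from camera to tool coordinates, whose origin is the TCP and whose axes are the flange's). Camera axes: x right, y down, z forward; pixel columns grow to the right and rows downward; lengths in m; the calibration is good to about 2 mm. A picture is of the moment at which its call begins: read the wrist's pose just before it.
- workorder.finish_job(): hands the job in, once; it reports no verdict.
Trained networks look in a picture, given as the dict that the camera call returned (one of the last four; its "shot" number tells which), for a name from the list of things; names that differ only in an ending like _2 or _b are one class to them, and where a whole thing is asked for, a point or a joint stands for the part that bears it (a point fixed in the world has none). Each returns a list of dicts, best first, with "p" (0 to 1); they miss things now and then, are a little off and sometimes report something else, mostly with a low value. They report only what shows in the picture. A call takes as long as a camera call. They do not tell look-alikes from the thing itself.
- finder.masks_of(picture, thing): "pixels" (420x560 bool, what is visible of it) and "extent" ([left, top, right, bottom] in pixels, round what is visible of it).
The state is a dict: "clock": time; "q": joint angles; "qd": joint speeds; "joint_torque": joint torques, N m; "tool_pos": TCP position; "eef_rot": TCP orientation; "contact_force": force on the tool from outside, world axes, zero at the start; "moment": the same for the moment, N m; "opening": opening from 0.0 (shut) to 1.0 (fully open).
Only numpy, scipy, OpenCV 4.12 (cv2) and the standard library are available. Lean on these libraries where they do the work, as an engineer would, in place of code of your own. Each camera call takes 0.05 s, during which the arm holds its last target. There are 200 camera calls.

## Working session

There is one attempt and no reset: what is moved stays moved. The work goes in short steps, Python scripts to look and compute and a tool call to move; the robot and the scene stay as the last step left them, time stands still between calls to the robot, and variables do not carry over. Pictures are saved under pics/ and viewed, about 12 in all and at most 16, crops included, and the job is handed in when it is done.

Besides the shell and the picture viewer there is one more tool, called as name(argument=value, ...) on one line, values as JSON. carry_out: Moves the arm, as the interface text tells. Its arguments: {"type":"object","properties":{"motion":{"type":"array"},"hand":{"type":"number"},"grip_force":{"type":"number"}},"required":["motion"]}

```bash
ls; mkdir -p pics
cat > h.py <<'E'
import numpy as np, cv2
from plant import monitor, snapshot, workorder, finder
from scipy.spatial.transform import Rotation as R
def save(s,n): cv2.imwrite(f'pics/{n}.png',s['frame'][:,:,::-1])
def world(s,st=None):
    z=s['range_z'];v,u=np.mgrid[:z.shape[0],:z.shape[1]]
    P=np.stack([(u-s['cx'])/s['fx']*z,(v-s['cy'])/s['fy']*z,z],-1)
    if 'hand_eye' in s:
        H=s['hand_eye'];P=P@H[:3,:3].T+H[:3,3]
        return P@R.from_quat(st['eef_rot']).as_matrix().T+st['tool_pos']
    M=R.from_rotvec(np.ravel(s['rvec'])).as_matrix()
    return (P-np.ravel(s['tvec']))@M
E
python3 - <<'E'
from h import *
st=monitor.get_state();print(st)
for n in('top','side'):
    s=snapshot(n);save(s,n+'0');W=world(s)
    for t in ['felt_squeegee_mid','masking_tape_mid','tape_measure_mid','roller_mid','cut_squeegee','cut_tape','cut_measure','cut_roller']:
        for d in finder.masks_of(s,t)[:4]:
            m=d['pixels']&(s['range_z']>0)
            if m.sum()<5: continue
            p=W[m];print(n,t,round(d['p'],2),d['extent'],np.median(p,0).round(3),p[:,2].max().round(3),np.median(s['frame'][m],0))
E
```

```text
pics
{'clock': 0.0, 'q': array([ 1.18778544,  0.68999924, -0.19451652,  1.56634525,  0.157328  ,
        0.90248232, -0.21511115]), 'qd': array([-0.00058719,  0.00085318, -0.00152523,  0.0004219 ,  0.00064543,
       -0.0001669 ,  0.00044315]), 'joint_torque': array([ 8.84106885e-05, -5.27558362e+01, -1.26692556e+00, -1.53425235e+01,
       -5.26364415e-02,  6.46878878e-03,  1.54058671e-04]), 'tool_pos': array([ 0.25278035, -0.57103957,  0.30190014]), 'eef_rot': array([ 9.78352064e-01,  2.06945385e-01, -2.62980398e-04, -8.81221272e-04]), 'contact_force': array([-0.2734489 , -0.24933269, -0.0045047 ]), 'moment': array([0.01680313, 0.01219079, 0.01632934]), 'opening': 1.0010701281796301}
top felt_squeegee_mid 0.93 [422.5, 178.8, 468.5, 216.1] [ 0.51  -0.426  0.008] 0.041 [84. 19. 20.]
top masking_tape_mid 0.69 [149.0, 120.9, 190.4, 162.8] [0.641 0.278 0.045] 0.056 [98. 85. 67.]
top tape_measure_mid 0.92 [103.3, 232.2, 137.9, 254.5] [0.382 0.385 0.056] 0.065 [ 39. 117. 108.]
top tape_measure_mid 0.83 [202.6, 242.0, 228.5, 284.2] [0.331 0.149 0.077] 0.087 [132. 118.  44.]
top tape_measur
[... 1275 characters left out ...]
.6] [0.481 0.45  0.027] 0.035 [80.  64.5 45. ]
side roller_mid 0.69 [167.1, 349.2, 214.6, 420.0] [0.481 0.449 0.027] 0.035 [80. 64. 45.]
side cut_squeegee 0.85 [246.9, 183.0, 310.3, 223.9] [ 0.504 -0.1    0.019] 0.025 [36.  53.5 66. ]
side cut_squeegee 0.63 [319.8, 158.9, 356.7, 188.6] [ 0.391 -0.264  0.01 ] 0.039 [143.5  36.   35. ]
side cut_tape 0.84 [227.6, 216.3, 300.7, 267.5] [0.493 0.054 0.018] 0.026 [34. 48. 63.]
side cut_measure 0.67 [174.6, 212.8, 245.2, 259.1] [0.618 0.066 0.021] 0.025 [39. 42. 42.]
side cut_measure 0.57 [297.7, 130.8, 322.4, 154.3] [ 0.506 -0.415  0.01 ] 0.04 [95. 36. 35.]
side cut_roller 0.84 [201.0, 178.9, 260.8, 216.5] [ 0.632 -0.086  0.021] 0.026 [38. 44. 45.]
```

Run:
```python
import cv2
a=cv2.imread('pics/top0.png');cv2.imwrite('pics/top0b.png',cv2.resize(a[90:310,60:500],(800,400),interpolation=cv2.INTER_CUBIC))
```

```text
(no output)
```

View pics/top0b.png

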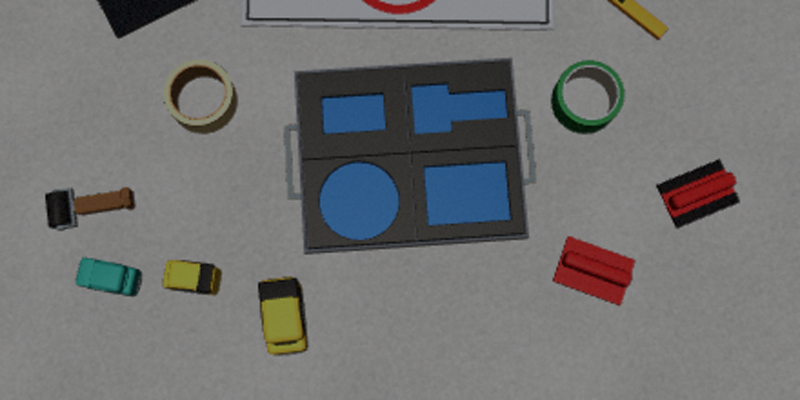

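View pics/side0.png

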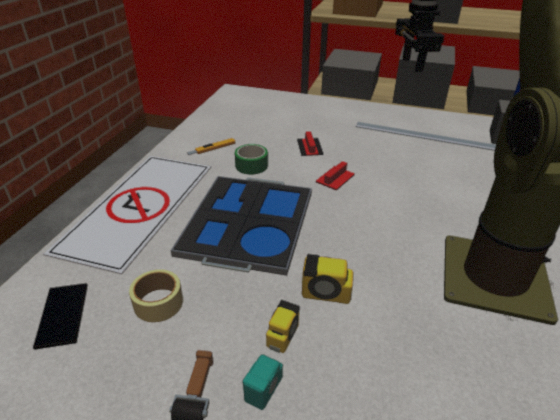

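The look-alikes, by crop pixel:
- **Tape measures:** turquoise (108,277), small yellow (190,277), large yellow (283,316). The kit one is the small yellow.
- **Squeegees:** felt-edged (697,193), which is wanted, and bare (594,270).
- **Rolls:** cream (200,95), which is wanted, and green (588,95).

Next I measure their poses.

```bash
cat >> h.py <<'E'
def rect(P):
    r=cv2.minAreaRect((P[:,:2]*1000).astype(np.float32));b=cv2.boxPoints(r)
    e=[b[1]-b[0],b[2]-b[1]];l=max(e,key=np.linalg.norm);a=np.degrees(np.arctan2(l[1],l[0]))%180
    return np.round(r[0],1),np.round(sorted(r[1]),1),round(float(a),1)  # centre mm, short/long, angle of long side
def plan(x,y,z,yaw,n=None,st=None):
    "rows (cm, rad) to TCP xyz with tool down and tool x at yaw deg; turn spread evenly"
    st=st or monitor.get_state();Rc=R.from_quat(st['eef_rot']);p=np.array(st['tool_pos'])
    X=Rc.as_matrix()[:,0];y0=np.degrees(np.arctan2(X[1],X[0]))
    yaw=y0+(yaw-y0+180)%360-180
    d=np.array([x,y,z])-p
    n=n or int(max(1,np.ceil(np.linalg.norm(d)/.05),np.ceil(abs(yaw-y0)/8)))
    T=lambda w:R.from_matrix(np.array([[np.cos(w),np.sin(w),0],[np.sin(w),-np.cos(w),0],[0,0,-1]]))
    rows=[];c=Rc
    for i in range(n):
        t=T(np.radians(y0+(yaw-y0)*(i+1)/n))
        rows.append(np.r_[c.inv().apply(d/n)*100,(c.inv()*t).as_rotvec()]);c=t
    print('from',p.round(3),round(y0,1),'rows',n);
    for r in rows: print(', '.join(f'{a:.2f}' if k<3 else f'{a:.3f}' for k,a in enumerate(r)),end=',\n')
E
python3 - <<'E'
from h import *
s=snapshot('top');W=world(s);f=s['frame'].astype(int);z=W[...,2]
blue=(f[...,2]>f[...,0]+40)&(z<.03)&(s['range_z']>0)
n,l,stt,c=cv2.connectedComponentsWithStats(blue.astype(np.uint8))
for i in range(1,n):
    if stt[i,4]>150:
        P=W[l==i];print('blue',c[i].round(),stt[i],rect(P),P.mean(0).round(3))
for t in ['felt_squeegee_mid','masking_tape_mid','tape_measure_mid','roller_mid']:
    for d in finder.masks_of(s,t):
        if d['p']<.5: continue
        P=W[d['pixels']&(z>.004)&(s['range_z']>0)];print(t,d['extent'],rect(P),np.percentile(P[:,2],[5,50,95]).round(3))
P=W[90:310,60:500].reshape(-1,3);print('table z',np.median(P[:,2]))
plan(.50,-.40,.22,65)
E
```

```text
blue [309. 149.] [286 136  53  28 999] (array([633.2, -87.5]), array([ 74.3, 133.9]), 94.3) [ 0.634 -0.079  0.013]
blue [254. 152.] [237 142  35  22 671] (array([621.7,  63.7]), array([56.6, 88.2]), 93.5) [0.623 0.064 0.013]
blue [257. 200.] [ 236  179   44   43 1466] (array([496.8,  54. ]), array([109.8, 109.9]), 57.3) [0.496 0.054 0.013]
blue [316. 196.] [ 293  179   48   35 1440] (array([508. , -97.6]), array([ 85.1, 117.1]), 94.5) [ 0.508 -0.098  0.013]
felt_squeegee_mid [421.8, 179.1, 466.8, 213.9] (array([ 513. , -428.3]), array([ 67.5, 101.2]), 112.3) [0.005 0.009 0.037]
masking_tape_mid [151.9, 121.7, 191.8, 164.3] (array([640.4, 279.1]), array([94.3, 96.4]), 76.1) [0.009 0.045 0.051]
tape_measure_mid [201.7, 240.9, 230.7, 284.2] (array([331.3, 151.5]), array([53.2, 98.9]), 8.0) [0.042 0.078 0.083]
tape_measure_mid [148.5, 235.4, 182.1, 252.1] (array([385.2, 279.9]), array([39.1, 72.4]), 83.5) [0.026 0.057 0.062]
tape_measure_mid [104.0, 226.5, 138.8, 255.6] (array([383.7, 390. ]), array([38.5, 72.4]), 79.8) [0.019 0.056 0.061]
roller_mid [86.3, 192.9, 132.4, 216.9] (array([489.6, 428.3]), array([ 56.9, 118.7]), 104.1) [0.015 0.027 0.033]
table z 0.0009423654852387702
from [ 0.253 -0.571  0.303] 23.9 rows 7
4.22, -0.81, 1.18, 0.000, -0.000, -0.103,
4.28, -0.38, 1.18, 0.000, 0.000, -0.103,
4.29, 0.06, 1.18, 0.000, 0.000, -0.103,
4.27, 0.50, 1.18, 0.000, 0.000, -0.103,
4.19, 0.94, 1.18, 0.000, 0.000, -0.103,
4.07, 1.36, 1.18, 0.000, 0.000, -0.103,
3.91, 1.77, 1.18, 0.000, 0.000, -0.103,
```

Run:
```python
from h import *
plan(.513,-.428,.20,112,12)
```

```text
from [ 0.253 -0.571  0.303] 23.9 rows 12
2.46, -0.22, 0.86, 0.000, -0.000, -0.128,
2.47, 0.10, 0.86, 0.000, 0.000, -0.128,
2.44, 0.42, 0.86, 0.000, 0.000, -0.128,
2.37, 0.72, 0.86, 0.000, 0.000, -0.128,
2.25, 1.02, 0.86, 0.000, 0.000, -0.128,
2.11, 1.30, 0.86, 0.000, 0.000, -0.128,
1.92, 1.56, 0.86, 0.000, 0.000, -0.128,
1.71, 1.79, 0.86, 0.000, 0.000, -0.128,
1.46, 1.99, 0.86, 0.000, 0.000, -0.128,
1.20, 2.17, 0.86, 0.000, 0.000, -0.128,
0.91, 2.30, 0.86, 0.000, 0.000, -0.128,
0.61, 2.40, 0.86, 0.000, 0.000, -0.128,
```

carry_out(motion=[2.46, -0.22, 0.86, 0, 0, -0.128, 2.47, 0.1, 0.86, 0, 0, -0.128, 2.44, 0.42, 0.86, 0, 0, -0.128, 2.37, 0.72, 0.86, 0, 0, -0.128, 2.25, 1.02, 0.86, 0, 0, -0.128, 2.11, 1.3, 0.86, 0, 0, -0.128, 1.92, 1.56, 0.86, 0, 0, -0.128, 1.71, 1.79, 0.86, 0, 0, -0.128], hand=6, grip_force=25)

```text
clock: 2.15
tool_pos: [0.427, -0.4756, 0.2337]
eef_rot: [0.75, 0.661, -0.0, 0.0]
contact_force: [-0.4, -0.2, 0.1]
opening: 0.679
```

carry_out(motion=[1.46, 1.99, 0.86, 0, 0, -0.128, 1.2, 2.17, 0.86, 0, 0, -0.128, 0.91, 2.3, 0.86, 0, 0, -0.128, 0.61, 2.4, 0.86, 0, 0, -0.128, 0, 0, 0, 0, 0, 0, 0, 0, 0, 0, 0, 0])

```text
clock: 2.9
tool_pos: [0.512, -0.4293, 0.1996]
eef_rot: [0.561, 0.828, -0.001, -0.0]
contact_force: [0.1, -0.4, -0.2]
opening: 0.681
```

Run:
```python
from h import *
st=monitor.get_state();print(st['tool_pos'],st['q'].round(2))
s=snapshot('wrist');save(s,'w1');W=world(s,st);f=s['frame'].astype(int)
print(s['hand_eye'].round(3))
red=(f[...,0]>f[...,1]+30)&(s['range_z']>0)&(W[...,2]<.05)
top=red&(W[...,2]>.024)
print(rect(W[red]),rect(W[top]),W[top].max(0))
plan(.513,-.428,.076,112)
```

```text
[ 0.5119844  -0.42926771  0.19961352] [ 0.9   0.91 -0.54  1.5   0.55  0.88  0.55]
[[ 0.001 -0.96  -0.279  0.073]
 [ 1.     0.001 -0.     0.   ]
 [ 0.    -0.279  0.96  -0.082]
 [ 0.     0.     0.     1.   ]]
(array([ 485.1, -395.3]), array([ 59.7, 209.8]), 126.9) (array([ 510.7, -428.5]), array([20. , 94.7]), 112.9) [ 0.53633622 -0.3830132   0.03700177]
from [ 0.512 -0.43   0.2  ] 111.7 rows 3
0.04, 0.06, 4.13, -0.001, 0.001, -0.002,
0.03, 0.06, 4.13, 0.000, 0.000, -0.002,
0.03, 0.06, 4.13, 0.000, 0.000, -0.002,
```

View pics/w1.png

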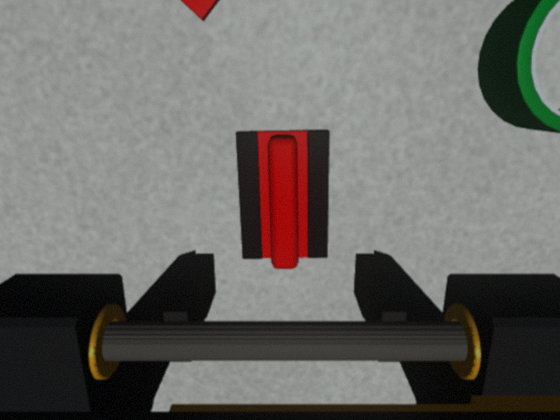

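Confirmed: the felt strips are visible, and the rib is centred at about (284,200), right under the tool. Going down to grip it.

carry_out(motion=[0, 0, 4, 0, 0, 0, 0, 0, 4, 0, 0, 0, 0, 0, 3, 0, 0, 0, 0, 0, 1.3, 0, 0, 0, 0, 0, 0, 0, 0, 0])

```text
clock: 3.58
tool_pos: [0.5124, -0.4288, 0.0765]
eef_rot: [0.561, 0.828, -0.0, -0.0]
contact_force: [0.5, -0.4, 0.7]
opening: 0.677
```

carry_out(motion=[0, 0, 0, 0, 0, 0, 0, 0, 0, 0, 0, 0, 0, 0, 0, 0, 0, 0, 0, 0, 0, 0, 0, 0, 0, 0, 0, 0, 0, 0, 0, 0, -3, 0, 0, 0, 0, 0, -5, 0, 0, 0], hand=0, grip_force=25)

```text
clock: 4.45
tool_pos: [0.5119, -0.4274, 0.1552]
eef_rot: [0.56, 0.829, 0.0, -0.002]
contact_force: [0.7, -0.6, -0.5]
opening: 0.226
```

Run:
```python
from h import *
st=monitor.get_state();print(st['opening'],st['contact_force'],st['tool_pos'])
plan(.508,-.0976,.16,94.5,8)
```

```text
0.22565290063562676 [ 0.73407012 -0.57629392 -0.51210038] [ 0.5118803  -0.42737397  0.15524089]
from [ 0.512 -0.427  0.155] 111.9 rows 8
3.84, 1.49, -0.05, -0.002, -0.004, 0.038,
3.90, 1.35, -0.06, 0.000, 0.000, 0.038,
3.94, 1.20, -0.06, 0.000, 0.000, 0.038,
3.99, 1.05, -0.06, 0.000, 0.000, 0.038,
4.02, 0.89, -0.06, 0.000, 0.000, 0.038,
4.06, 0.74, -0.06, 0.000, 0.000, 0.038,
4.08, 0.59, -0.06, 0.000, 0.000, 0.038,
4.10, 0.43, -0.06, 0.000, 0.000, 0.038,
```

carry_out(motion=[3.84, 1.49, 0, 0, 0, 0.038, 3.9, 1.35, 0, 0, 0, 0.038, 3.94, 1.2, 0, 0, 0, 0.038, 3.99, 1.05, 0, 0, 0, 0.038, 4.02, 0.89, 0, 0, 0, 0.038, 4.06, 0.74, 0, 0, 0, 0.038, 4.08, 0.59, 0, 0, 0, 0.038, 4.1, 0.43, 0, 0, 0, 0.038])

```text
clock: 5.45
tool_pos: [0.5095, -0.0968, 0.1565]
eef_rot: [0.679, 0.734, 0.0, -0.0]
contact_force: [-0.5, -0.7, -2.3]
opening: 0.226
```

carry_out(motion=[0, 0, 0, 0, 0, 0, 0, 0, 0, 0, 0, 0])

```text
clock: 5.7
tool_pos: [0.5094, -0.0988, 0.1564]
eef_rot: [0.679, 0.734, -0.0, 0.0]
contact_force: [0.2, -0.6, -1.5]
opening: 0.221
```

Run:
```python
from h import *
st=monitor.get_state();print(st['opening'],st['contact_force'],st['tool_pos'])
s=snapshot('wrist');save(s,'w2');W=world(s,st)
f=s['frame'].astype(int);blue=(f[...,2]>f[...,0]+35)&(s['range_z']>0)
red=(f[...,0]>f[...,1]+30)&(s['range_z']>0)&(s['range_z']<.3)
n,l,stt,c=cv2.connectedComponentsWithStats(blue.astype(np.uint8))
for i in range(1,n):
    if stt[i,4]>1500: print(c[i].round(),stt[i],rect(W[l==i]))
print(rect(W[red]),W[red].min(0))
plan(.508,-.0976,.09,94.5)
```

```text
0.22142518119217827 [ 0.16861058 -0.63665538 -1.47983851] [ 0.50937427 -0.09879629  0.15642795]
[279.  21.] [ 191    0  177   53 6522] (array([497.6,  10.9]), array([27.6, 94.5]), 4.5)
[512.  14.] [ 464    0   96   29 2719] (array([622.3,  26.7]), array([15.9, 56.4]), 4.3)
[487. 181.] [  428   106   130   198 15910] (array([606.4, -87.5]), array([124.4, 129.7]), 94.4)
[279. 139.] [ 207  122  145   35 4872] (array([502.1, -49.5]), array([19.8, 84.6]), 4.6)
(array([ 509.4, -151.3]), array([ 56.6, 205.5]), 98.0) [ 0.48633812 -0.25454855 -0.00120824]
from [ 0.509 -0.1    0.156] 94.4 rows 2
0.11, -0.06, 3.32, -0.000, 0.001, -0.001,
0.10, -0.06, 3.32, 0.000, 0.000, -0.001,
```

View pics/w2.png

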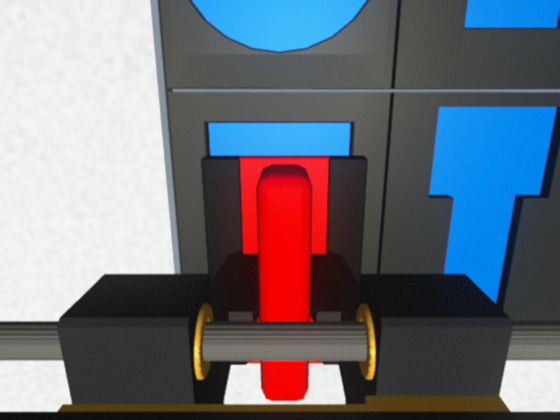

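The squeegee sits squarely above its pocket: the pocket edge spans columns 207–352 and the rib is at column 284. Lowering and releasing it.

carry_out(motion=[0.1, -0.06, 3, 0, 0, 0, 0.1, -0.06, 2.5, 0, 0, 0, 0, 0, 1.2, 0, 0, 0, 0, 0, 0, 0, 0, 0])

```text
clock: 6.25
tool_pos: [0.5079, -0.0976, 0.0891]
eef_rot: [0.68, 0.734, -0.0, 0.0]
contact_force: [0.1, 0.7, -1.3]
opening: 0.227
```

carry_out(motion=[0, 0, 0, 0, 0, 0, 0, 0, 0, 0, 0, 0, 0, 0, 0, 0, 0, 0, 0, 0, -3, 0, 0, 0, 0, 0, -4, 0, 0, 0, 0, 0, -4, 0, 0, 0], hand=4)

```text
clock: 7.0
tool_pos: [0.5078, -0.0965, 0.2008]
eef_rot: [0.679, 0.734, -0.0, -0.0]
contact_force: [-0.1, -0.3, -0.4]
opening: 0.454
```

Run:
```python
from h import *
plan(.490,.428,.20,104)
```

```text
from [ 0.508 -0.097  0.201] 94.5 rows 11
4.77, 0.21, 0.01, -0.000, 0.000, -0.015,
4.76, 0.28, 0.01, 0.000, 0.000, -0.015,
4.76, 0.35, 0.01, 0.000, 0.000, -0.015,
4.75, 0.43, 0.01, 0.000, 0.000, -0.015,
4.75, 0.50, 0.01, 0.000, 0.000, -0.015,
4.74, 0.57, 0.01, 0.000, 0.000, -0.015,
4.73, 0.64, 0.01, 0.000, 0.000, -0.015,
4.72, 0.71, 0.01, 0.000, 0.000, -0.015,
4.71, 0.78, 0.01, 0.000, 0.000, -0.015,
4.69, 0.85, 0.01, 0.000, 0.000, -0.015,
4.68, 0.93, 0.01, 0.000, 0.000, -0.015,
```

carry_out(motion=[4.77, 0.21, 0, 0, 0, -0.015, 4.76, 0.28, 0, 0, 0, -0.015, 4.76, 0.35, 0, 0, 0, -0.015, 4.75, 0.43, 0, 0, 0, -0.015, 4.75, 0.5, 0, 0, 0, -0.015, 4.74, 0.57, 0, 0, 0, -0.015, 4.73, 0.64, 0, 0, 0, -0.015, 4.72, 0.71, 0, 0, 0, -0.015], hand=5)

```text
clock: 8.0
tool_pos: [0.4949, 0.2865, 0.1997]
eef_rot: [0.634, 0.774, 0.0, 0.0]
contact_force: [0.9, 0.1, -0.1]
opening: 0.563
```

carry_out(motion=[4.71, 0.78, 0, 0, 0, -0.015, 4.69, 0.85, 0, 0, 0, -0.015, 4.68, 0.93, 0, 0, 0, -0.015, 0, 0, 0, 0, 0, 0, 0, 0, 0, 0, 0, 0])

```text
clock: 8.62
tool_pos: [0.4904, 0.4271, 0.1992]
eef_rot: [0.616, 0.788, -0.001, 0.001]
contact_force: [0.7, -0.4, -0.5]
opening: 0.569
```

Run:
```python
from h import *
st=monitor.get_state();print(st['tool_pos'],st['q'].round(2))
s=snapshot('wrist');save(s,'w3');W=world(s,st)
for d in finder.masks_of(s,'roller_mid'):
    m=d['pixels']&(s['range_z']>0)&(W[...,2]>.004)
    print(d['p'],d['extent'],rect(W[m]))
    f=s['frame'].astype(int);b=m&(f[...,0]>f[...,2]+20);print('handle',rect(W[b]))
plan(.490,.428,.076,104)
```

```text
[0.49042973 0.42712112 0.1992236 ] [-0.62  0.86 -0.32  1.57  0.35  0.78 -0.85]
0.87 [238.9, 112.1, 325.8, 274.3] (array([485.2, 428.9]), array([ 58. , 116.6]), 100.2)
handle (array([487.4, 409.3]), array([26.9, 76.9]), 101.6)
from [0.491 0.426 0.199] 103.8 rows 3
0.08, -0.02, 4.11, -0.000, 0.002, -0.001,
0.07, -0.02, 4.11, 0.000, 0.000, -0.001,
0.07, -0.02, 4.11, 0.000, 0.000, -0.001,
```

View pics/w3.png

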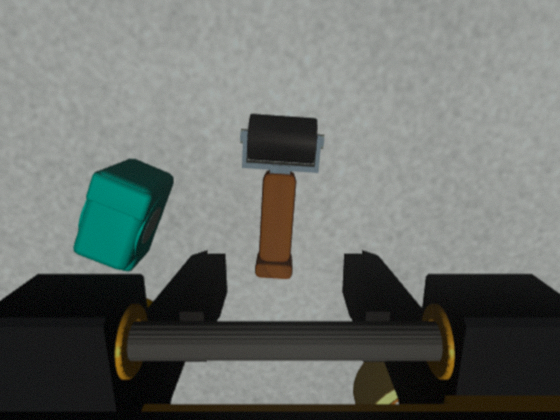

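Roller seen (handle about (277,220), butt (274,268), roll (282,140)). It lies about 6 mm off in tool −y and at 101°, so I correct as I descend.

carry_out(motion=[0.29, -0.59, 3, 0, 0, 0.049, 0, 0, 4, 0, 0, 0, 0, 0, 3.5, 0, 0, 0, 0, 0, 1.8, 0, 0, 0, 0, 0, 0, 0, 0, 0])

```text
clock: 9.35
tool_pos: [0.484, 0.4283, 0.0757]
eef_rot: [0.636, 0.772, -0.001, 0.0]
contact_force: [-0.5, 0.2, 0.4]
opening: 0.565
```

carry_out(motion=[0, 0, 0, 0, 0, 0, 0, 0, 0, 0, 0, 0, 0, 0, 0, 0, 0, 0, 0, 0, 0, 0, 0, 0, 0, 0, 0, 0, 0, 0, 0, 0, -3, 0, 0, 0, 0, 0, -5, 0, 0, 0], hand=0, grip_force=35)

```text
clock: 10.22
tool_pos: [0.4827, 0.4282, 0.1552]
eef_rot: [0.635, 0.772, -0.003, -0.0]
contact_force: [1.2, 0.5, -1.8]
opening: 0.269
```

Run:
```python
from h import *
st=monitor.get_state();print(st['opening'],st['contact_force'])
s=snapshot('wrist');W=world(s,st);save(s,'w4')
for d in finder.masks_of(s,'roller_mid'):
    m=d['pixels']&(s['range_z']>0)&(W[...,2]>.03)
    print(d['p'],d['extent'],rect(W[m]),W[m].max(0),W[m].min(0))
plan(.6332,-.0875,.17,94.3,12)
```

```text
0.2689749964365368 [ 1.22580152  0.46702288 -1.82083969]
0.67 [208.9, 136.2, 364.8, 400.5] (array([482. , 429.5]), array([ 57.9, 110.8]), 100.5) [0.50595563 0.48791086 0.11103811] [0.44549269 0.37269135 0.08160739]
from [0.486 0.432 0.161] 101.1 rows 12
-4.48, 0.37, -0.09, 0.007, -0.005, 0.010,
-4.48, 0.42, -0.07, 0.000, 0.000, 0.010,
-4.47, 0.46, -0.07, 0.000, 0.000, 0.010,
-4.47, 0.50, -0.07, 0.000, 0.000, 0.010,
-4.46, 0.55, -0.07, 0.000, 0.000, 0.010,
-4.46, 0.59, -0.07, 0.000, 0.000, 0.010,
-4.45, 0.64, -0.07, 0.000, 0.000, 0.010,
-4.45, 0.68, -0.07, 0.000, 0.000, 0.010,
-4.44, 0.73, -0.07, 0.000, 0.000, 0.010,
-4.43, 0.77, -0.07, 0.000, 0.000, 0.010,
-4.42, 0.81, -0.07, 0.000, 0.000, 0.010,
-4.42, 0.86, -0.07, 0.000, 0.000, 0.010,
```

View pics/w4.png

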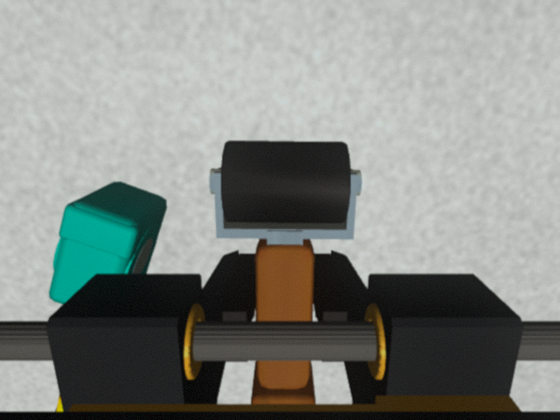

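carry_out(motion=[-4.48, 0.4, 0, 0, 0, 0.01, -4.48, 0.42, 0, 0, 0, 0.01, -4.47, 0.46, 0, 0, 0, 0.01, -4.47, 0.5, 0, 0, 0, 0.01, -4.46, 0.55, 0, 0, 0, 0.01, -4.46, 0.59, 0, 0, 0, 0.01, -4.45, 0.64, 0, 0, 0, 0.01, -4.45, 0.68, 0, 0, 0, 0.01])

```text
clock: 11.32
tool_pos: [0.5821, 0.0818, 0.1555]
eef_rot: [0.666, 0.746, -0.001, -0.001]
contact_force: [0.6, 0.1, -2.3]
opening: 0.265
```

carry_out(motion=[-4.44, 0.73, 0, 0, 0, 0.01, -4.43, 0.77, 0, 0, 0, 0.01, -4.42, 0.81, 0, 0, 0, 0.01, -4.42, 0.86, 0, 0, 0, 0.01, 0, 0, 0, 0, 0, 0, 0, 0, 0, 0, 0, 0])

```text
clock: 12.08
tool_pos: [0.6307, -0.089, 0.1555]
eef_rot: [0.68, 0.733, -0.0, -0.001]
contact_force: [-0.1, 0.3, -2.0]
opening: 0.264
```

Run:
```python
from h import *
st=monitor.get_state();print(st['opening'],st['contact_force'],st['tool_pos'])
s=snapshot('wrist');W=world(s,st);save(s,'w5');z=W[...,2];f=s['frame'].astype(int)
for d in finder.masks_of(s,'roller_mid'):
    m=d['pixels']&(s['range_z']>0)&(z>.06)
    print(d['p'],d['extent'],rect(W[m]),W[m].max(0),W[m].min(0))
roll=(f.max(2)<90)&(z>.07)&(z<.14)&(np.arange(420)[:,None]<235);print(rect(W[roll]))
plan(.6332,-.0875,.09,94.3)
```

```text
0.2644065364451983 [-0.11990208  0.31178091 -1.9989463 ] [ 0.63070353 -0.08895355  0.15552591]
0.96 [208.2, 137.9, 362.4, 401.5] (array([630.3, -87.2]), array([ 58.2, 110.8]), 93.8) [ 0.65675421 -0.03058884  0.11149769] [ 0.59839938 -0.1427768   0.08162819]Traceback (most recent call last):
  File "<stdin>", line 6, in <module>
    return umr_maximum(a, axis, None, out, keepdims, initial, where)
ValueError: zero-size array to reduction operation maximum which has no identity
```

View pics/w5.png

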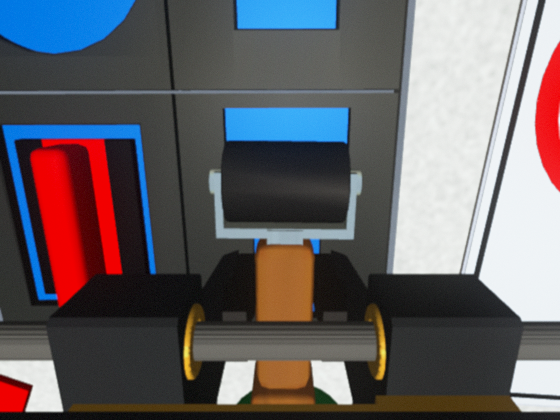

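Both pocket and roller line up (roll (286,182) over pocket columns 225–350), and the squeegee is in its pocket with blue visible all round. Lowering the roller.

carry_out(motion=[0.16, 0.25, 3, 0, 0, 0, 0, 0, 2.5, 0, 0, 0, 0, 0, 1.2, 0, 0, 0, 0, 0, 0, 0, 0, 0])

```text
clock: 12.68
tool_pos: [0.6339, -0.0865, 0.0897]
eef_rot: [0.68, 0.733, 0.0, -0.0]
contact_force: [0.3, 0.7, -2.2]
opening: 0.267
```

carry_out(motion=[0, 0, 0, 0, 0, 0, 0, 0, 0, 0, 0, 0, 0, 0, 0, 0, 0, 0, 0, 0, -3, 0, 0, 0, 0, 0, -5, 0, 0, 0, 0, 0, -3, 0, 0, 0], hand=4)

```text
clock: 13.42
tool_pos: [0.6347, -0.0878, 0.202]
eef_rot: [0.681, 0.733, 0.001, 0.001]
contact_force: [0.6, -0.4, -0.6]
opening: 0.452
```

Run:
```python
from h import *
st=monitor.get_state();print(st['q'].round(2))
plan(.385,.28,.20,83.5)
```

```text
[ 0.28  0.85 -0.4   1.6   0.43  0.78 -0.24]
from [ 0.635 -0.088  0.202] 94.2 rows 9
4.28, -2.46, 0.01, 0.003, 0.000, 0.021,
4.23, -2.55, 0.02, 0.000, 0.000, 0.021,
4.17, -2.64, 0.02, 0.000, 0.000, 0.021,
4.12, -2.73, 0.02, 0.000, 0.000, 0.021,
4.06, -2.81, 0.02, 0.000, 0.000, 0.021,
4.00, -2.90, 0.02, 0.000, 0.000, 0.021,
3.94, -2.98, 0.02, 0.000, 0.000, 0.021,
3.88, -3.06, 0.02, 0.000, 0.000, 0.021,
3.81, -3.14, 0.02, 0.000, 0.000, 0.021,
```

carry_out(motion=[4.28, -2.46, 0, 0, 0, 0.021, 4.23, -2.55, 0, 0, 0, 0.021, 4.17, -2.64, 0, 0, 0, 0.021, 4.12, -2.73, 0, 0, 0, 0.021, 4.06, -2.81, 0, 0, 0, 0.021, 4, -2.9, 0, 0, 0, 0.021, 3.94, -2.98, 0, 0, 0, 0.021, 3.88, -3.06, 0, 0, 0, 0.021], hand=6.5)

```text
clock: 14.42
tool_pos: [0.4115, 0.2407, 0.1998]
eef_rot: [0.74, 0.673, 0.001, 0.0]
contact_force: [0.2, -0.2, -0.1]
opening: 0.734
```

carry_out(motion=[3.81, -3.14, 0, 0, 0, 0.021, 0, 0, 0, 0, 0, 0, 0, 0, 0, 0, 0, 0])

```text
clock: 14.8
tool_pos: [0.3847, 0.2797, 0.1996]
eef_rot: [0.747, 0.665, -0.0, 0.0]
contact_force: [-0.1, 0.1, 0.4]
opening: 0.742
```

Run:
```python
from h import *
st=monitor.get_state();print(st['tool_pos'],st['q'].round(2))
s=snapshot('wrist');save(s,'w6');W=world(s,st)
for d in finder.masks_of(s,'tape_measure_mid'):
    m=d['pixels']&(s['range_z']>0)&(W[...,2]>.03)
    if m.sum()>50: print(d['p'],d['extent'],rect(W[m]),rect(W[m&(W[...,2]>.052)]),W[m].max(0))
plan(.385,.28,.084,83.5)
s=snapshot('top');W=world(s);d=finder.masks_of(s,'roller_mid')
for d in d[:2]: m=d['pixels'];print(d['p'],d['extent'],rect(W[m&(W[...,2]>.027)]))
```

```text
[0.3847416  0.27967078 0.19962313] [-0.61  0.68 -0.18  2.1   0.31  0.38 -1.16]
0.92 [223.6, 0.7, 292.4, 94.8] (array([380.6, 381.3]), array([39.2, 50.8]), 80.0) (array([381.5, 385.8]), array([39. , 40.1]), 80.5) [0.40425702 0.40669332 0.06058652]
0.75 [252.1, 148.1, 316.6, 264.1] (array([383.7, 281.5]), array([38.8, 70.8]), 83.2) (array([383.2, 276.5]), array([38.7, 60.9]), 82.5) [0.40574807 0.31817571 0.06050324]
0.62 [165.6, 311.3, 303.6, 408.8] (array([331.6, 220.3]), array([100.3, 159.2]), 89.8) (array([332. , 220.8]), array([ 99.5, 158.2]), 89.8) [0.38197986 0.29971066 0.22670241]
from [0.385 0.279 0.2  ] 83.3 rows 3
0.05, -0.02, 3.85, 0.001, 0.001, -0.001,
0.04, -0.02, 3.85, 0.000, 0.000, -0.001,
0.04, -0.02, 3.85, 0.000, 0.000, -0.001,
0.75 [290.2, 136.7, 338.0, 158.5] (array([453.3, -68.2]), array([119.6, 412. ]), 174.1)
```

View pics/w6.png

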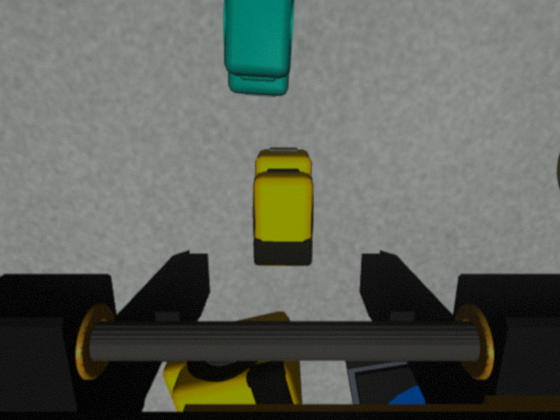

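The small yellow measure is centred at (284,205). The large one lies behind it and clear of the gripper. Gripping.

carry_out(motion=[0.1, 0, 4, 0, 0, 0, 0, 0, 4, 0, 0, 0, 0, 0, 2.6, 0, 0, 0, 0, 0, 1, 0, 0, 0, 0, 0, 0, 0, 0, 0])

```text
clock: 15.62
tool_pos: [0.3848, 0.2806, 0.0834]
eef_rot: [0.747, 0.665, -0.0, 0.0]
contact_force: [0.5, -0.4, 0.7]
opening: 0.738
```

carry_out(motion=[0, 0, 0, 0, 0, 0, 0, 0, 0, 0, 0, 0, 0, 0, 0, 0, 0, 0, 0, 0, 0, 0, 0, 0, 0, 0, -3, 0, 0, 0, 0, 0, -4, 0, 0, 0, 0, 0, -3, 0, 0, 0], hand=0, grip_force=35)

```text
clock: 16.5
tool_pos: [0.3845, 0.2809, 0.1848]
eef_rot: [0.747, 0.665, 0.0, 0.0]
contact_force: [1.6, 0.0, -3.5]
opening: 0.425
```

carry_out(motion=[0, 0, 0, 0, 0, 0])

```text
clock: 16.62
tool_pos: [0.3854, 0.2815, 0.1851]
eef_rot: [0.747, 0.665, 0.002, -0.0]
contact_force: [-0.9, 0.6, -2.7]
opening: 0.426
```

Run:
```python
from h import *
plan(.622,.0638,.19,93.7)
```

```text
from [0.385 0.282 0.185] 83.4 rows 7
-2.70, 3.72, -0.07, 0.003, -0.003, -0.026,
-2.79, 3.65, -0.07, 0.000, 0.000, -0.026,
-2.89, 3.57, -0.07, 0.000, 0.000, -0.026,
-2.98, 3.50, -0.07, 0.000, 0.000, -0.026,
-3.07, 3.42, -0.07, 0.000, 0.000, -0.026,
-3.15, 3.34, -0.07, 0.000, 0.000, -0.026,
-3.24, 3.26, -0.07, 0.000, 0.000, -0.026,
```

carry_out(motion=[-2.7, 3.72, 0, 0, 0, -0.026, -2.79, 3.65, 0, 0, 0, -0.026, -2.89, 3.57, 0, 0, 0, -0.026, -2.98, 3.5, 0, 0, 0, -0.026, -3.07, 3.42, 0, 0, 0, -0.026, -3.15, 3.34, 0, 0, 0, -0.026, -3.24, 3.26, 0, 0, 0, -0.026, 0, 0, 0, 0, 0, 0])

```text
clock: 17.62
tool_pos: [0.6234, 0.0584, 0.181]
eef_rot: [0.686, 0.728, -0.001, 0.001]
contact_force: [-0.3, 0.5, -2.7]
opening: 0.427
```

carry_out(motion=[0, 0, 0, 0, 0, 0])

```text
clock: 17.75
tool_pos: [0.6204, 0.064, 0.1817]
eef_rot: [0.683, 0.73, -0.001, -0.001]
contact_force: [-0.5, -0.3, -1.5]
opening: 0.428
```

Run:
```python
from h import *
st=monitor.get_state()
s=snapshot('wrist');W=world(s,st);save(s,'w7');z=W[...,2];f=s['frame'].astype(int)
for d in finder.masks_of(s,'tape_measure_mid')[:2]:
    m=d['pixels']&(s['range_z']>0)&(z>.1)
    print(d['p'],d['extent'],rect(W[m]),W[m].max(0),W[m].min(0))
plan(.622,.0638,.1,93.7)
```

```text
0.73 [227.6, 181.1, 343.2, 403.2] (array([619.7,  66.1]), array([45.4, 69.1]), 94.1) [0.64176849 0.1012251  0.20822947] [0.5965013  0.03037922 0.10012508]
0.53 [192.4, 362.5, 207.2, 407.7] (array([594.7,  53.3]), array([0.4, 3.4]), 79.2) [0.59489209 0.05500386 0.17322734] [0.59421175 0.05166364 0.16533813]
from [0.62  0.065 0.183] 94.0 rows 2
-0.08, 0.09, 4.13, -0.002, -0.001, 0.002,
-0.07, 0.08, 4.13, 0.000, 0.000, 0.002,
```

View pics/w7.png

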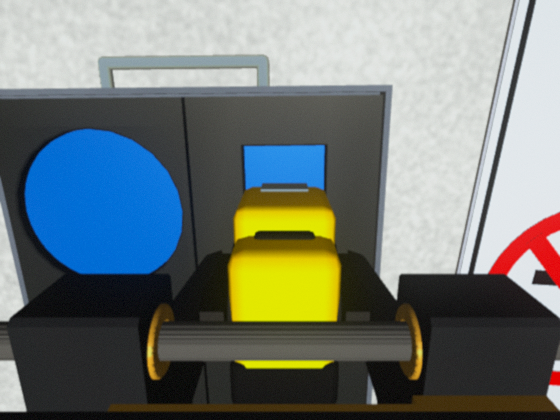

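The measure hangs upright with its centreline (284) over the pocket (columns 243–326). Lowering.

carry_out(motion=[-0.1, 0.15, 4, 0, 0, 0, 0, 0, 3, 0, 0, 0, 0, 0, 1.4, 0, 0, 0, 0, 0, 0, 0, 0, 0])

```text
clock: 18.35
tool_pos: [0.6225, 0.0636, 0.0989]
eef_rot: [0.682, 0.731, -0.001, -0.001]
contact_force: [-0.8, -1.2, -0.7]
opening: 0.428
```

carry_out(motion=[0, 0, 0, 0, 0, 0, 0, 0, 0, 0, 0, 0, 0, 0, 0, 0, 0, 0, 0, 0, -3, 0, 0, 0, 0, 0, -5, 0, 0, 0, 0, 0, -3, 0, 0, 0], hand=5.5)

```text
clock: 19.1
tool_pos: [0.624, 0.063, 0.2123]
eef_rot: [0.683, 0.73, 0.001, 0.001]
contact_force: [-0.2, -0.2, -0.2]
opening: 0.625
```

Run:
```python
from h import *
st=monitor.get_state();print(st['q'].round(2))
# pinch wall on the far (+y) side or near side; tool y along radius
for a in (0,90,180,270):
    print(a,.6404+.043*np.cos(np.radians(a)),.2791+.043*np.sin(np.radians(a)))
plan(.5975,.2791,.20,90)
```

```text
[ 0.05  0.82 -0.41  1.63  0.43  0.77 -0.49]
0 0.6834 0.2791
90 0.6404 0.3221
180 0.5973999999999999 0.2791
270 0.6404 0.23610000000000003
from [0.624 0.063 0.212] 93.8 rows 5
4.35, -0.24, 0.25, 0.003, -0.001, 0.013,
4.34, -0.30, 0.25, 0.000, 0.000, 0.013,
4.34, -0.36, 0.25, 0.000, 0.000, 0.013,
4.33, -0.41, 0.25, 0.000, 0.000, 0.013,
4.33, -0.47, 0.25, 0.000, 0.000, 0.013,
```

carry_out(motion=[4.35, -0.24, 0.25, 0, 0, 0.013, 4.34, -0.3, 0.25, 0, 0, 0.013, 4.34, -0.36, 0.25, 0, 0, 0.013, 4.33, -0.41, 0.25, 0, 0, 0.013, 4.33, -0.47, 0.25, 0, 0, 0.013, 0, 0, 0, 0, 0, 0, 0, 0, 0, 0, 0, 0], hand=4)

```text
clock: 19.98
tool_pos: [0.5967, 0.278, 0.1971]
eef_rot: [0.706, 0.708, -0.0, 0.001]
contact_force: [1.5, -0.7, 0.2]
opening: 0.458
```

Run:
```python
from h import *
st=monitor.get_state();print(st['tool_pos'])
s=snapshot('wrist');save(s,'w8');W=world(s,st)
for d in finder.masks_of(s,'masking_tape_mid'):
    m=d['pixels']&(s['range_z']>0)&(W[...,2]>.035)&(W[...,2]<.06)
    if m.sum()>50:
        print(d['p'],d['extent'],rect(W[m]),cv2.minEnclosingCircle((W[m][:,:2]*1000).astype(np.float32)))
```

```text
[0.59672181 0.27797676 0.19714601]
0.86 [275.8, 131.8, 424.3, 277.8] (array([639.5, 281.5]), array([91.3, 95.1]), 4.5) ((639.8536987304688, 279.3747863769531), 47.93939208984375)
```

View pics/w8.png

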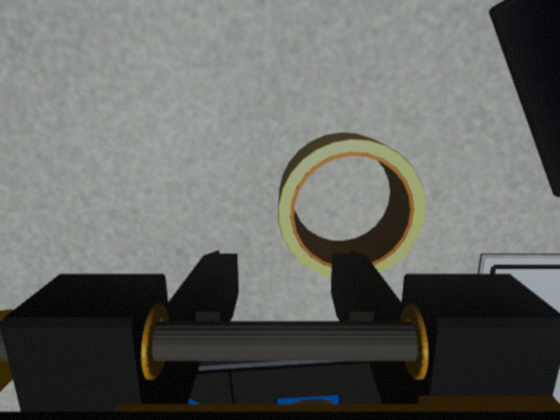

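The cream roll has its centre at about (350,205), and the left wall (285,210) lies between the fingers. Gripping.

carry_out(motion=[0.14, 0, 4, 0, 0, 0, 0, 0, 4, 0, 0, 0, 0, 0, 2.4, 0, 0, 0, 0, 0, 0.9, 0, 0, 0, 0, 0, 0, 0, 0, 0])

```text
clock: 20.7
tool_pos: [0.5969, 0.2794, 0.0841]
eef_rot: [0.707, 0.707, -0.0, 0.0]
contact_force: [0.6, 0.5, 0.1]
opening: 0.453
```

carry_out(motion=[0, 0, 0, 0, 0, 0, 0, 0, 0, 0, 0, 0, 0, 0, 0, 0, 0, 0, 0, 0, 0, 0, 0, 0, 0, 0, -3, 0, 0, 0, 0, 0, -4, 0, 0, 0, 0, 0, -3, 0, 0, 0], hand=0, grip_force=30)

```text
clock: 21.58
tool_pos: [0.5964, 0.2803, 0.1852]
eef_rot: [0.706, 0.708, 0.0, -0.0]
contact_force: [0.3, -0.5, -1.3]
opening: 0.1
```

carry_out(motion=[0, 0, 0, 0, 0, 0])

```text
clock: 21.7
tool_pos: [0.5975, 0.281, 0.1861]
eef_rot: [0.706, 0.708, 0.002, 0.0]
contact_force: [0.2, -0.0, -1.7]
opening: 0.104
```

Run:
```python
from h import *
plan(.454,.054,.185,90,7)
```

```text
from [0.597 0.281 0.186] 90.1 rows 7
-3.24, -2.06, 0.00, 0.004, -0.002, 0.000,
-3.24, -2.05, 0.02, 0.000, 0.000, 0.000,
-3.24, -2.05, 0.02, 0.000, 0.000, 0.000,
-3.24, -2.05, 0.02, 0.000, 0.000, 0.000,
-3.24, -2.05, 0.02, 0.000, 0.000, 0.000,
-3.24, -2.05, 0.02, 0.000, 0.000, 0.000,
-3.24, -2.05, 0.02, 0.000, 0.000, 0.000,
```

carry_out(motion=[-3.24, -2.05, 0, 0, 0, 0, -3.24, -2.05, 0, 0, 0, 0, -3.24, -2.05, 0, 0, 0, 0, -3.24, -2.05, 0, 0, 0, 0, -3.24, -2.05, 0, 0, 0, 0, -3.24, -2.05, 0, 0, 0, 0, -3.24, -2.05, 0, 0, 0, 0, 0, 0, 0, 0, 0, 0])

```text
clock: 22.7
tool_pos: [0.4504, 0.0497, 0.1828]
eef_rot: [0.708, 0.706, -0.004, -0.001]
contact_force: [0.9, 0.4, -2.1]
opening: 0.1
```

carry_out(motion=[0, 0, 0, 0, 0, 0, 0, 0, 0, 0, 0, 0])

```text
clock: 22.95
tool_pos: [0.4541, 0.0543, 0.1837]
eef_rot: [0.706, 0.708, 0.001, -0.0]
contact_force: [-0.4, -0.9, -1.9]
opening: 0.103
```

Run:
```python
from h import *
st=monitor.get_state();print(st['tool_pos'])
s=snapshot('wrist');save(s,'w9');W=world(s,st)
for d in finder.masks_of(s,'masking_tape_mid'):
    m=d['pixels']&(s['range_z']>0)&(W[...,2]>.13)&(W[...,2]<.17)
    if m.sum()>50:
        P=W[m];print(d['p'],d['extent'],rect(P),cv2.minEnclosingCircle((P[:,:2]*1000).astype(np.float32)))
        t=P[P[:,2]>.14];A=np.c_[t[:,:2],np.ones(len(t))];print('tilt',np.linalg.lstsq(A,t[:,2],rcond=None)[0],t[:,2].max())
```

```text
[0.45406678 0.05433123 0.1836717 ]
0.84 [271.5, 154.3, 538.8, 395.7] (array([496.1,  61.4]), array([84.8, 96.1]), 3.1) ((496.2176208496094, 55.643516540527344), 48.39360809326172)
tilt [-0.00569844 -0.00240662  0.1495107 ] 0.16675995408599645
```

View pics/w9.png

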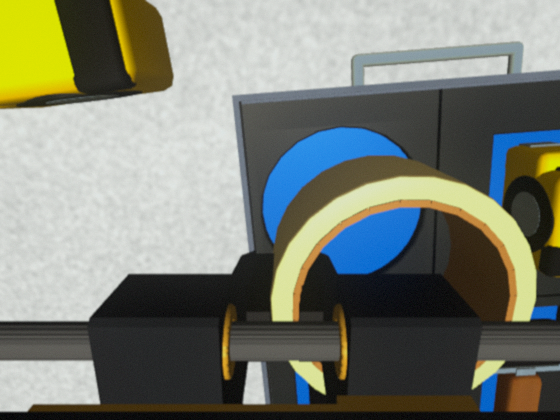

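The roll is level and centred over its circular pocket to within 2 mm. Lowering and releasing it.

carry_out(motion=[-0.1, 0.05, 4, 0, 0, 0, 0, 0, 3, 0, 0, 0, 0, 0, 1.6, 0, 0, 0, 0, 0, 0, 0, 0, 0, 0, 0, 0, 0, 0, 0])

```text
clock: 23.68
tool_pos: [0.4543, 0.0526, 0.0981]
eef_rot: [0.706, 0.708, 0.0, 0.0]
contact_force: [1.3, 0.3, -1.9]
opening: 0.101
```

carry_out(motion=[0, 0, 0, 0, 0, 0, 0, 0, 0, 0, 0, 0, 0, 0, 0, 0, 0, 0, 0, 0, -3, 0, 0, 0, 0, 0, -5, 0, 0, 0, 0, 0, -3, 0, 0, 0], hand=3)

```text
clock: 24.42
tool_pos: [0.4542, 0.052, 0.21]
eef_rot: [0.706, 0.708, 0.001, 0.001]
contact_force: [0.3, 0.4, -0.0]
opening: 0.34
```

carry_out(motion=[-5, 0, -4, 0, 0, 0, -5, 0, 0, 0, 0, 0, -5, 0, 0, 0, 0, 0, -5, 0, 0, 0, 0, 0, -5, 0, 0, 0, 0, 0, 0, 0, 0, 0, 0, 0])

```text
clock: 25.18
tool_pos: [0.4532, -0.2016, 0.2467]
eef_rot: [0.71, 0.705, -0.001, 0.001]
contact_force: [-0.9, 0.6, -0.2]
opening: 0.345
```

Run:
```python
from h import *
s=snapshot('top');W=world(s);save(s,'top1');z=W[...,2]
cv2.imwrite('pics/top1b.png',cv2.resize(s['frame'][90:310,60:500,::-1],(800,400),interpolation=cv2.INTER_CUBIC))
reg=(W[...,0]>.42)&(W[...,0]<.69)&(W[...,1]>-.18)&(W[...,1]<.14)
obj=(reg&(z>.031)).astype(np.uint8)
n,l,stt,c=cv2.connectedComponentsWithStats(obj)
for i in range(1,n):
    if stt[i,4]>20: P=W[l==i];print(c[i].round(),rect(P),np.percentile(P[:,2],[50,95]).round(4))
for t in ['felt_squeegee_mid','masking_tape_mid']:
    for d in finder.masks_of(s,t):
        m=d['pixels']&(z>.004);P=W[m];print(t,round(d['p'],2),rect(P),np.median(P,0).round(3))
```

```text
[310. 146.] (array([635.2, -88.4]), array([ 57.9, 117.2]), 94.0) [0.0395 0.0455]
[254. 148.] (array([623.9,  62.9]), array([40.6, 71.8]), 94.7) [0.068  0.0732]
[380. 175.] (array([ 484.3, -164.9]), array([ 30.2, 128.2]), 180.0) [0.513  0.5816]
[257. 197.] (array([497.4,  53.2]), array([93.8, 95.3]), 1.0) [0.0591 0.064 ]
[317. 194.] (array([509.1, -97.8]), array([21. , 93.6]), 94.1) [0.046  0.0505]
felt_squeegee_mid 0.94 (array([398.7, -73.7]), array([108.4, 317.9]), 168.0) [ 0.504 -0.096  0.021]
masking_tape_mid 0.88 (array([501.9,  51.7]), array([ 95.8, 104.5]), 154.0) [0.501 0.053 0.058]
```

View pics/top1b.png

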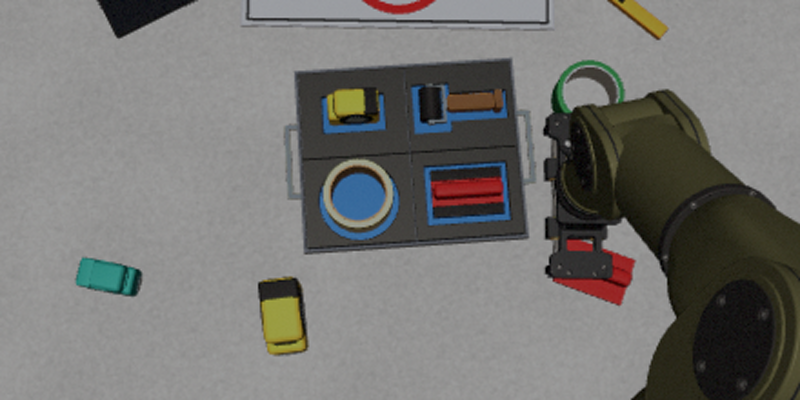

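All four items sit in their pockets, each within about 3 mm of its pocket centre, and their top heights match being fully down. Handing in.

```bash
python3 -c "
from h import *
print(monitor.get_state()['contact_force'],workorder.finish_job())"
```

```text
the job is handed in; nothing more can be done
[-0.25704873 -0.10141379  0.23257004] None
```

The felt-edged squeegee, hand roller, small yellow tape measure and cream masking tape are each in their own cut-out. The job was handed in at about 25 s on the clock.

- **Fit:** the last top view put each item's middle within about 3 mm of its pocket centre and within about 1.5° of the module's long side. I did not measure tilt after release.
- **Height:** median heights were about 59 mm for the roll, 68 mm for the measure and 46 mm for the squeegee. The expected tops are 60, 70 and 47 mm, so they are fully down. For the roller, the top of the roll read about 45 mm against an expected 44 mm.
- **Look-alikes:** the bare squeegee, green roll and the two other tape measures were never approached below carrying height. In the last picture the arm partly hid the bare squeegee and the green roll. What shows of them is where it was, but I did not re-measure them.
- **Robot:** the gripper was clear of everything, with the TCP about 0.25 m up and the contact force near zero.
- **Disagreement:** the network's outline of the felt squeegee in the last top view was far too large. I set it aside and used the depth outline instead.

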